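Close up a rebuilt handbrake and draw it on five clicks

TASK

The rebuilt handbrake on the steel bench block has its lever off: leave it off while you lower the loose cast cover plate over the two locating pins until it lies flush on their shoulders (set it down, do not drop it; either way round fits), and let go of it. Then take the lever by its rubber grip and draw it on exactly five clicks, feeling for each one and never reaching a sixth. Finish still holding the lever firmly in that fifth notch, so that I can fit the cable, with the cover still flush and the other things on the table left alone.

Things in the scene. Friction and masses are not known exactly. Their poses are not given: they have to be found in the camera images.
- pin_seat (a point): Fixed handbrake frame on a steel block 200 x 160 x 25 mm. Point midway between the two locating pins, level with the shoulders (16 mm thick tubes) that the cover rests on, 54 mm above the table; z up. Pins at +58 and -58 mm along its x: 8 mm thick, round-ended, rising 14 mm above the shoulders. Lever parts near here stay below the shoulders; the lever comes out on the +y side.
- cover_grip (a point): Loose cast alloy cover, about 0.3 to 0.5 kg, lying flat: plate 140 (x) x 108 (y) x 5 mm, holes 9.6 mm wide at +58 and -58 mm along x; on its middle a raised box 60 (x) x 40 (y) x 30 mm, to be gripped across the 40 mm. Point: middle of the box, 26 mm above the plate's underside, 21 mm above its upper face; z up. Cover flush: this point is 26 mm above pin_seat.
- lever_grip (a point): Middle of the lever's black rubber grip: a level round bar 28 mm thick, 115 mm long, 41 mm above the table, free table below; x points outward along the lever, z up. A thumb button 13 mm long on the outer end frees the ratchet if pushed in. The lever starts off, 0 to 5 degrees from its stop, within the free travel before the first click.
- lever_pivot (a point): On the lever's upright pivot line, at grip height, 208 mm from the middle of the grip; directly below pin_seat. Seen from above the lever is drawn on anticlockwise, 60 degrees in all, seven clicks, one every 7.5 degrees (27 mm at the grip). It has no return spring: let go, it stays or falls back up to 5 degrees down the tooth it was climbing.
- ratchet (a point): Fixed toothed sector that the lever's spring plunger rides on, 52 mm from the pivot on the frame's +y side (hidden by the fitted cover). Free travel takes about 1 N at the grip. At each tooth the push rises quickly to 6 or 7 N, stays so for 3 to 4 degrees, then vanishes at once (the lever may even pull ahead) as the plunger drops behind the tooth: one click. After it, 3 degrees are free.
- grease_tin_mid (a point): Bystander: a round grey grease tin 76 mm across and 52 mm tall; the point is at its centre.
- spanner_grip (a point): Bystander: a steel open-ended spanner about 190 mm long lying on the table; the point is on its handle.
- parts_carton_mid (a point): Bystander: a cardboard parts carton 80 x 60 x 45 mm; the point is at its centre.
Things that resemble listed ones, but are neither listed nor needed, are in the scene too. What is meant by the part that bears cover_grip is not pink or yellow, and is the larger of those in its own colour.

How it is judged (in metres and radians):
On the way, in this order (a step that is already met when the one before it is completed fails the run):
1. the cover rests flush on both shoulders and is let go, with the lever still off (no click yet) (z of cover_grip in the frame of pin_seat below 0.0275 m and horizontal distance between cover_grip and pin_seat below 0.003 m and angle between the x axis of cover_grip and the x axis of pin_seat, either way round below 0.06 rad and angle between cover_grip's own z axis and vertical below 0.03 rad and contact force between the fingers and cover below 0.2 N and x of lever_grip in the frame of pin_seat above 0.0606 m), for 0.3 s.
2. the lever is in the fifth notch, held by the fingers (x of lever_grip in the frame of pin_seat between -0.0737 and -0.0479 m and contact force between the fingers and handbrake above 2 N), for 0.3 s.
At the end, for the whole second after the job is handed in: Cover flush: within 1.5 mm of the shoulders, 3 mm of centre, 0.03 rad of level, 0.06 rad of the pins' line, not touched by the fingers. Lever in the fifth notch (42.3 to 49.7 degrees from its stop: fifth click passed, sixth not) with the fingers bearing on it by over 2 N (all of step 2 and z of cover_grip in the frame of pin_seat below 0.0275 m and horizontal distance between cover_grip and pin_seat below 0.003 m and angle between the x axis of cover_grip and the x axis of pin_seat, either way round below 0.06 rad and angle between cover_grip's own z axis and vertical below 0.03 rad and contact force between the fingers and cover below 0.2 N); the arm keeps its last pose, push and grip.
It fails at once if the lever passes the sixth click (x of lever_grip in the frame of pin_seat below -0.0773 m).
It fails at once if the cover is dropped on to the pins (over 0.4 m/s in the last 20 mm) (z of cover_grip in the frame of pin_seat between 0.027 and 0.046 m and horizontal distance between cover_grip and pin_seat below 0.02 m and linear speed of cover above 0.4 m/s).
It fails at once if the tin, the spanner or the carton is moved by more than 30 mm (distance of any of grease_tin_mid, spanner_grip, parts_carton_mid from where it was at the start of the episode above 0.03 m).
It also fails if it takes over 72 s, if anything falls off the work surface, if the arm or the gripper's body presses on something with over 40 N, if the wrist force passes 120 N, or if a joint passes its speed limit or range.

ROBOT

A 6-joint arm with a two-finger parallel gripper is mounted at the origin on the work surface. World frame = base frame: x ahead of the robot, y to its left, z up, the work surface at z = 0. Lengths are in m, angles in degrees, forces in N, time in s.
With the tool pointing down it reaches from about 0.4 to 0.825 m from the base axis. Payload 7 kg.
Tool frame: the origin (TCP) lies at the very end of the fingers, on their centre line; the grasp point (between the pads) lies 19 mm behind it; z points along the fingers, y is the line along which they close (so a half turn about z gives the same grasp; the last joint's range is limited). The gripper opens to 88 mm and grips with 3 to 60 N. Pads are 19 mm wide; open, the fingers measure 130 mm over their backs; the gripper's body (78 mm by 193 mm) begins 47 mm behind the grasp point.
Start: joints at [93.341, 20.546, 0.682, 0, -70.136, -16.507], TCP at [0.154, 0.657, 0.227] pointing down, gripper open.
Joint ranges: [-176.03, 176.03], [-82.01, 121.73], [-58.28, 71.71], [-173.87, 95.51], [-174.79, -0.11], [-173.66, 173.66]. Speed limits (degrees/s): [136.94, 136.94, 172.46, 180, 180, 180].

INTERFACE

Orientations are given as [roll, pitch, yaw] about the fixed x, y, z axes, in that order (R = Rz(yaw) Ry(pitch) Rx(roll)).
In Python, from plant import r gives the robot as it stands. The module is installed in compiled form; this text tells all that it offers.
- The arm moves only by the tool jog_arm, never from a script. Its arguments are lists of equal length, an entry for each row: "travel": the shift along the tool's x, y, z each as a share of 50 cm, from -1 to 1, a list of three; "dr": the turn, a rotation vector about the tool's x, y, z each as a share of 360 degrees, from -1 to 1, a list of three; "claw": the opening, from 0 (shut) to 1 (fully open). A call has exactly 10 rows; each row is the pose to reach, as a shift and turn from the pose commanded when the call began, along the tool's axes at that moment, turning the shorter way round; what a row does not reach only later rows make up. A row lasts 1/8 s, in which the tool goes at most 62.5 mm and 10.7 degrees, less where a joint would pass 70% of its speed; a pose out of reach is approached as far as the arm can. A call with a number of a shift or a turn outside -1 to 1 is refused whole. A call with a gripper value outside its range is refused whole. The fingers move at their own pace and stop on an object; "newtons" is the grip in N (left out, the last holds). Time passes only in rows, so rows that repeat a pose let the fingers close, or fill a call up. It gives the time, the measured TCP pose, the force, the opening and the grip force at its end, in the units of the state.
- r.get_state(): the state, without advancing time (a new reading comes with each control period).
- r.capture(name): name is "scene" or "top"; returns a dict with "pixels" (480x640x3 uint8, red, green, blue), "range_z" (480x640 float32, m along the optical axis (not along the pixel's ray), 0 where there is no reading), "fx", "fy", "cx", "cy" (pixels), "position" and "attitude" of the camera in the world. Camera axes: x right, y up, looking along -z (the intrinsics and any distortion apply to the point x, -y, -z); pixel columns grow to the right and rows downward; lengths in m; the calibration is good to about 2 mm. A picture is of the moment at which its call begins.
- r.close_job(): hands the job in; it is judged then, once.
Trained networks look in the newest picture that a camera, given by its name, has taken for a name from the list of things; names that differ only in an ending like _2 or _b are one class to them, and where a whole thing is asked for, a point or a joint stands for the part that bears it (a point fixed in the world has none). Each returns a list of dicts, best first, with "conf" (0 to 1); they miss things now and then, are a little off and sometimes report something else, mostly with a low value. They report only what shows in the picture. A call takes as long as a camera call. They do not tell look-alikes from the thing itself.
- r.boxes_of(name, camera): "extent" ([left, top, right, bottom] in pixels, round what is visible of it).
- r.regions_of(name, camera): "pixels" (480x640 bool, what is visible of it) and "extent" ([left, top, right, bottom] in pixels, round what is visible of it).
- r.tip_of(name, camera): "at" ([column, row] in pixels: a listed point, or the origin of a listed thing).
The state is a dict: "time_s": time; "joints": joint angles; "qd": joint speeds; "joint_torque": joint torques, N m; "tcp_pos": TCP position; "eef_rot": TCP orientation; "contact_force": force on the tool from outside, world axes, zero at the start; "moment": the same for the moment, N m; "gripper_width": finger opening in m; "gripper_force": force on a finger pad.
Only numpy, scipy, OpenCV 4.12 (cv2) and the standard library are available. Lean on these libraries where they do the work, as an engineer would, in place of code of your own. Each camera call takes 0.05 s, during which the arm holds its last target. There are 200 camera calls.

## Working session

There is one attempt and no reset: what is moved stays moved. The work goes in short steps, Python scripts to look and compute and a tool call to move; the robot and the scene stay as the last step left them, time stands still between calls to the robot, and variables do not carry over. Pictures are saved under pics/ and viewed, at most 10 in all, crops included, and the job is handed in when it is done.

Besides the shell and the picture viewer there is one more tool, called after "Emit:" as name(argument=value, ...) on one line, values as JSON. jog_arm: Moves the arm, as the interface text tells. Its arguments: {"type":"object","properties":{"travel":{"type":"array"},"dr":{"type":"array"},"claw":{"type":"array"},"newtons":{"type":"number"}},"required":["travel","dr","claw"]}

```bash
mkdir -p pics
cat > h.py <<'E'
import numpy as np, cv2
from scipy.spatial.transform import Rotation as R
from plant import r
def rot(a):
    a=np.array(a,float)
    if a.shape==(3,3): return a
    if a.size==4: return R.from_quat(a).as_matrix()
    return R.from_euler('xyz',a,degrees=True).as_matrix()
def cloud(c):
    v,u=np.mgrid[:480,:640]; z=c["range_z"]
    p=np.stack([(u-c["cx"])/c["fx"]*z,-(v-c["cy"])/c["fy"]*z,-z],-1)
    return p@rot(c["attitude"]).T+np.array(c["position"])
def save(n,img): cv2.imwrite(f"pics/{n}.png",cv2.cvtColor(np.ascontiguousarray(img),cv2.COLOR_RGB2BGR))
E
cat > a.py <<'E'
from h import *
print(r.get_state())
for n in ["top","scene"]:
    c=r.capture(n); save(n+"0",c["pixels"]); P=cloud(c); np.savez(n+"0.npz",P=P,px=c["pixels"])
    print(n,{k:c[k] for k in c if k not in("pixels","range_z")})
    for t in ["pin_seat","cover_grip","lever_grip","lever_pivot","grease_tin_mid","spanner_grip","parts_carton_mid"]:
        for d in r.tip_of(t,n)[:4]:
            u,v=np.round(d["at"]).astype(int); print(t,round(d["conf"],2),u,v,P[min(max(v,0),479),min(max(u,0),639)].round(3))
E
python3 a.py
```

```text
{'time_s': 0.0, 'joints': array([ 9.33413993e+01,  2.05905500e+01,  6.36230935e-01, -1.94993925e-02,
       -7.01365383e+01, -1.65065232e+01]), 'qd': array([ 0.17069952,  0.01579405,  0.08271031, -0.07227571, -0.03560431,
       -0.03849973]), 'joint_torque': array([ 6.34057469e-04, -5.82718027e+01,  2.93066901e+01,  6.99789271e+00,
        7.08003514e-03, -1.44859014e-04]), 'tcp_pos': array([0.15365875, 0.65679371, 0.2256533 ]), 'eef_rot': array([ 1.79907678e+02, -8.24174395e-03, -1.31717573e+01]), 'contact_force': array([-0.57069081,  0.22751358,  0.57171265]), 'moment': array([-0.00486671, -0.04305397, -0.00287474]), 'gripper_force': 0.0, 'gripper_width': 0.0873412920938955}
top {'fx': 578.3514903600804, 'fy': 578.3514903600804, 'cx': 310.33716439829016, 'cy': 239.28549446117103, 'position': array([0.34002912, 0.05544763, 1.34210955]), 'attitude': array([  8.45920633,  -0.34289471, -88.90827831])}
pin_seat 0.72 387 221 [ 0.577 -0.121  0.054]
cover_grip 0.89 182 331 [0.322 0.334 0.032]
cover_grip 0.84 106 247 [0.509 0.52  0.023]
cover_grip 0.75 180 239 [0.529 0.349 0.034]
cover_gri
[... 280 characters left out ...]
arton_mid 0.92 417 309 [ 0.381 -0.19   0.044]
scene {'fx': 598.0491521121085, 'fy': 598.0491521121085, 'cx': 321.1142743607035, 'cy': 241.19446035963963, 'position': array([ 1.17937122, -0.48336347,  1.42218569]), 'attitude': array([ 3.18951825e+01, -4.82780283e-02,  5.23923005e+01])}
pin_seat 0.62 288 293 [ 0.576 -0.124  0.051]
cover_grip 0.9 413 191 [0.523 0.358 0.036]
cover_grip 0.73 451 161 [0.501 0.535 0.018]
cover_grip 0.72 455 230 [0.689 0.368 0.022]
cover_grip 0.63 359 156 [0.323 0.322 0.028]
lever_grip 0.6 362 270 [0.642 0.066 0.057]
lever_pivot 0.61 291 294 [ 0.581 -0.119  0.046]
grease_tin_mid 0.82 183 280 [ 0.378 -0.318  0.049]
parts_carton_mid 0.88 226 260 [ 0.396 -0.197  0.05 ]
```

View pics/top0.png

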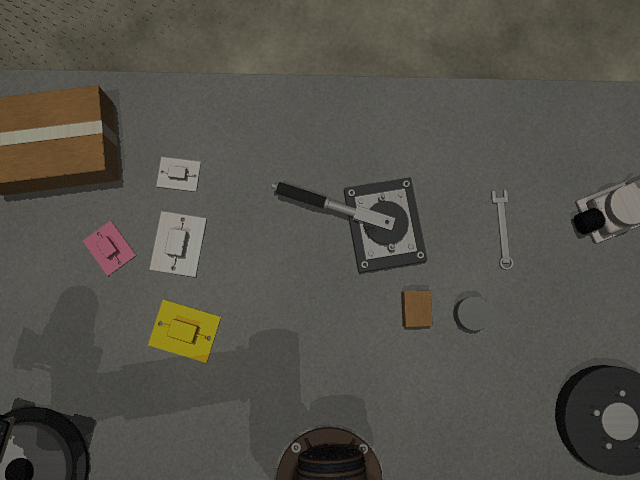

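Run:
```python
from h import *
a=cv2.imread("pics/top0.png")[140:390,60:260]; cv2.imwrite("pics/crop0.png",cv2.resize(a,None,fx=2.4,fy=2.4,interpolation=2))
```

```text
(no output)
```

View pics/crop0.png

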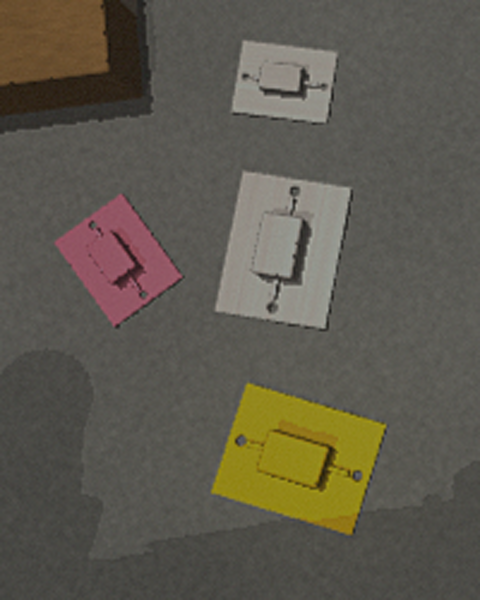

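The top picture shows four cover-like parts: pink (107,247), yellow (185,331), small white (178,172) and large white (180,240). The large white one fits, since it is neither pink nor yellow and is the larger of its colour; the crop confirms this. The bench block with the lever is at (387,222), and the grip is at (303,194).

```bash
cat > b.py <<'E'
from h import *
for n,(cu,cv_) in {"top":(180,240),"scene":(413,191)}.items():
    d=np.load(n+"0.npz"); P=d["P"]
    c=np.array([.525,.352])
    q=P[(np.hypot(P[...,0]-c[0],P[...,1]-c[1])<.06)&(P[...,2]>.028)]
    print(n,"box n",len(q),"z",np.median(q[:,2]),cv2.minAreaRect((q[:,:2]*1e3).astype(np.float32)))
    q=P[(np.hypot(P[...,0]-c[0],P[...,1]-c[1])<.1)&(P[...,2]>.003)&(P[...,1]<.47)&(P[...,0]<.625)]
    print(" plate",cv2.minAreaRect((q[:,:2]*1e3).astype(np.float32)),np.median(q[:,2]))
    # seat
    c=np.array([.577,-.121])
    m=(np.hypot(P[...,0]-c[0],P[...,1]-c[1])<.1)&(P[...,2]>.047)
    k,lab,st,ce=cv2.connectedComponentsWithStats(m.astype(np.uint8))
    for i in range(1,k):
        q=P[lab==i]; print(" comp",len(q),ce[i].round(1),q.mean(0).round(4),"maxz",q[:,2].max().round(3),"mid",((q.min(0)+q.max(0))/2).round(4))
    m=(np.hypot(P[...,0]-.638,P[...,1]-.07)<.09)&(P[...,2]>.02)
    q=P[m]; print(" lever", cv2.minAreaRect((q[:,:2]*1e3).astype(np.float32)),q[:,2].max())
im=cv2.imread("pics/top0.png")[170:280,260:435]; im2=cv2.imread("pics/scene0.png")[235:345,220:395]
cv2.imwrite("pics/seat.png",np.vstack([cv2.resize(a,None,fx=2.6,fy=2.6,interpolation=2)for a in(im,im2)]))
E
python3 b.py
```

```text
top box n 458 z 0.03379686097764556 ((522.905517578125, 359.7620849609375), (41.15876388549805, 60.23642349243164), 81.8627700805664)
 plate ((524.3494262695312, 350.91436767578125), (191.81422424316406, 194.002197265625), 21.905996322631836) 0.006120752861359824
 comp 808 [375.3 216.5] [ 0.5876 -0.0953  0.0505] maxz 0.072 mid [ 0.5873 -0.0926  0.0593]
 comp 9 [387.1 202.6] [ 0.6209 -0.1224  0.0483] maxz 0.05 mid [ 0.6198 -0.1232  0.0489]
 comp 2 [376.5 203.5] [ 0.6183 -0.0982  0.0478] maxz 0.048 mid [ 0.6183 -0.0982  0.0478]
 comp 1 [379. 202.] [ 0.6209 -0.1034  0.0523] maxz 0.052 mid [ 0.6209 -0.1034  0.0523]
 comp 2 [389.5 207. ] [ 0.6109 -0.128   0.0474] maxz 0.047 mid [ 0.6109 -0.128   0.0474]
 comp 1 [399. 206.] [ 0.613  -0.1493  0.0503] maxz 0.05 mid [ 0.613  -0.1493  0.0503]
 comp 1 [388. 209.] [ 0.6058 -0.1244  0.0489] maxz 0.049 mid [ 0.6058 -0.1244  0.0489]
 comp 2 [399.  208.5] [ 0.6074 -0.1494  0.0494] maxz 0.051 mid [ 0.6074 -0.1494  0.0494]
 comp 3 [402.  209.3] [ 0.6059 -0.1564  0.0481] maxz 0.049 mid [ 0.6056 -0.1564  0.0484]
 comp 1 [381. 212.] [ 0.5988 -0.1086  0.0
[... 6204 characters left out ...]
0475] maxz 0.048 mid [ 0.6122 -0.135   0.0475]
 comp 13 [295.3 308.7] [ 0.6224 -0.1352  0.0489] maxz 0.051 mid [ 0.6224 -0.1354  0.0493]
 comp 2 [300.5 307.5] [ 0.6281 -0.1231  0.0498] maxz 0.051 mid [ 0.6281 -0.1231  0.0498]
 comp 1 [280. 308.] [ 0.5966 -0.1644  0.0473] maxz 0.047 mid [ 0.5966 -0.1644  0.0473]
 comp 1 [282. 308.] [ 0.6002 -0.1606  0.0486] maxz 0.049 mid [ 0.6002 -0.1606  0.0486]
 comp 1 [281. 310.] [ 0.6026 -0.1656  0.0473] maxz 0.047 mid [ 0.6026 -0.1656  0.0473]
 comp 2 [287.  311.5] [ 0.6158 -0.1563  0.0485] maxz 0.05 mid [ 0.6158 -0.1563  0.0485]
 lever ((635.3464965820312, 63.3489990234375), (165.3792724609375, 31.398347854614258), 72.24897766113281) 0.0608393948653283
```

View pics/seat.png

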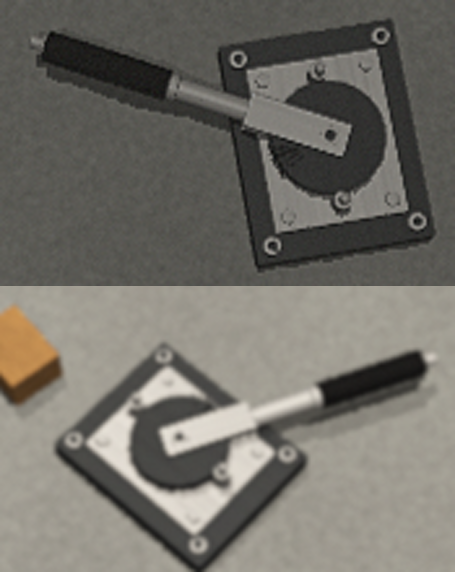

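The seat crop shows the two pins on the block at about (383,197) and (391,247) in the top image. The lever points up and to the left from the pivot. I'll measure the pins and holes more closely.

```bash
cat >> h.py <<'E'
def ray(c,u,v,z):
    d=rot(c["attitude"])@np.array([(u-c["cx"])/c["fx"],-(v-c["cy"])/c["fy"],-1]); p=np.array(c["position"])
    return p+d*(z-p[2])/d[2]
def proj(c,p):
    q=rot(c["attitude"]).T@(np.array(p)-np.array(c["position"])); return np.array([c["cx"]+c["fx"]*q[0]/-q[2],c["cy"]-c["fy"]*q[1]/-q[2]])
E
cat > c.py <<'E'
from h import *
out=[]
for n in ["top","scene"]:
    c=r.capture(n); P=cloud(c); g=cv2.cvtColor(c["pixels"],cv2.COLOR_RGB2GRAY)
    for s in [(.520,-.131),(.634,-.112)]:
        q=P[(np.hypot(P[...,0]-s[0],P[...,1]-s[1])<.016)&(P[...,2]>.06)]
        u,v=proj(c,[*s,.06]).round().astype(int)
        print(n,"pin",len(q),q.mean(0).round(4),"mid",((q.min(0)+q.max(0))/2).round(4))
        out.append(cv2.resize(c["pixels"][v-14:v+14,u-14:u+14],(280,280),interpolation=0)); print("  crop0",u-14,v-14)
    # region of the cover
    best=min(r.regions_of("cover_grip",n),key=lambda d:abs(d["extent"][0]+d["extent"][2]-2*(180 if n=="top" else 415))+abs(d["extent"][1]+d["extent"][3]-2*(243 if n=="top" else 192)))
    m=best["pixels"]; print(best["extent"],m.sum())
    ct=max(cv2.findContours(m.astype(np.uint8),0,2)[0],key=cv2.contourArea)
    w=np.array([ray(c,*p,.004)[:2] for p in ct[:,0]])*1e3
    print(" plate rect",cv2.minAreaRect(w.astype(np.float32)))
    q=P[m&(P[...,2]>.027)]; print(" box",cv2.minAreaRect((q[:,:2]*1e3).astype(np.float32)),q[:,:2].mean(0),np.median(q[:,2]))
    # holes: darkest blob near guess
    for s in [(.524-.058*np.cos(np.radians(-8)),.352+.058*np.sin(np.radians(8))),(.524+.058*np.cos(np.radians(-8)),.352-.058*np.sin(np.radians(8)))]:
        u,v=proj(c,[*s,.005]).round().astype(int)
        a=g[v-6:v+7,u-6:u+7].astype(float); wt=np.clip(np.median(a)-15-a,0,None); vv,uu=np.mgrid[v-6:v+7,u-6:u+7]
        print(" hole",ray(c,(wt*uu).sum()/wt.sum(),(wt*vv).sum()/wt.sum(),.003).round(4), (wt>0).sum())
        out.append(cv2.resize(c["pixels"][v-14:v+14,u-14:u+14],(280,280),interpolation=0)); print("  crop0",u-14,v-14)
save("pins",np.vstack([np.hstack([out[0],out[1]]),np.hstack([out[4],out[5]])]))
E
python3 c.py
```

```text
top pin 10 [ 0.5183 -0.1312  0.0668] mid [ 0.5178 -0.1323  0.0684]
  crop0 378 232
top pin 11 [ 0.6318 -0.1099  0.0656] mid [ 0.6322 -0.1097  0.0672]
  crop0 369 182
[150.9, 208.9, 207.5, 276.0] 2797
 plate rect ((522.6961669921875, 360.0924987792969), (111.36363983154297, 143.07644653320312), 83.48929595947266)
 box ((452.5472412109375, 213.02957153320312), (381.5240478515625, 66.39994812011719), 64.34485626220703) [0.5174923  0.35087464] 0.0338421091135932
 hole [0.4631 0.3677 0.003 ] 46
  crop0 162 254
 hole [0.586 0.348 0.003] 55
  crop0 172 205
scene pin 9 [ 0.5221 -0.1339  0.0643] mid [ 0.5228 -0.1338  0.0661]
  crop0 259 263
scene pin 8 [ 0.6348 -0.1126  0.0662] mid [ 0.635  -0.1121  0.0653]
  crop0 291 291
[383.8, 175.4, 440.0, 221.9] 1476
 plate rect ((526.1137084960938, 356.9236755371094), (110.7093276977539, 143.5670623779297), 82.5927505493164)
 box ((854.07861328125, -39.2435302734375), (65.8447265625, 1099.0428466796875), 39.649192810058594) [0.54540838 0.33190114] 0.03346470123019518
 hole [0.4622 0.3619 0.003 ] 64
  crop0 385 171
 hole [0.591  0.3428 0.003 ] 63
  crop0 408 199
```

View pics/pins.png

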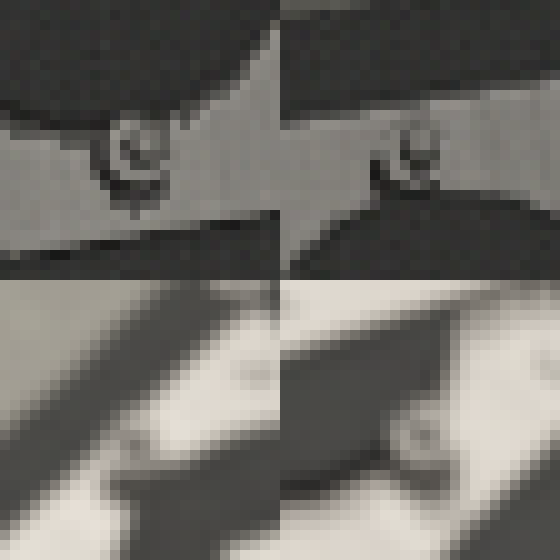

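Seat centre is about (0.577, -0.122), with its x axis at about 10.6°. The cover is at about (0.5245, 0.358), with its long axis at about -7.5°. I'll approach the cover.

```bash
cat >> h.py <<'E'
def go(cmd,tgt):
    """cmd,tgt=(x,y,z,yaw) tool down -> travel, dr shares"""
    A=rot([180,0,cmd[3]]); B=rot([180,0,tgt[3]])
    t=A.T@(np.array(tgt[:3])-cmd[:3])/.5; d=R.from_matrix(A.T@B).as_rotvec(degrees=True)/360
    return t.round(4).tolist(),d.round(4).tolist()
def after(cmd,t,d):
    A=rot([180,0,cmd[3]]); p=np.array(cmd[:3])+A@np.array(t)*.5
    return [*p.round(4),round(cmd[3]-d[2]*360,2)]
E
python3 -c "
from h import *
s=[.154,.657,.227,-13.17]
print(go(s,[.5245,.358,.11,-7.5]))"
```

```text
([0.8578, 0.4134, 0.234], [-0.0, 0.0, -0.0158])
```

Emit:
jog_arm(travel=[[0.4289,0.2067,0.06],[0.858,0.413,0.12],[0.858,0.413,0.15],[0.858,0.413,0.234],[0.858,0.413,0.234],[0.858,0.413,0.234],[0.858,0.413,0.234],[0.858,0.413,0.234],[0.858,0.413,0.234],[0.858,0.413,0.234]], dr=[[0,0,-0.0158],[0,0,-0.0158],[0,0,-0.0158],[0,0,-0.0158],[0,0,-0.0158],[0,0,-0.0158],[0,0,-0.0158],[0,0,-0.0158],[0,0,-0.0158],[0,0,-0.0158]], claw=[1,1,1,1,1,1,1,1,1,1], newtons=30)

```text
time_s: 2.25
tcp_pos: [0.5247, 0.3583, 0.1095]
eef_rot: [180.0, -0.0, -7.5]
contact_force: [0.2, -0.3, 1.1]
gripper_width: 0.0875
gripper_force: 0.0
```

Emit:
jog_arm(travel=[[0,0,0.1],[0,0,0.16],[0,0,0.2],[0,0,0.2],[0,0,0.2],[0,0,0.2],[0,0,0.2],[0,0,0.2],[0,0,0.2],[0,0,0.2]], dr=[[0,0,0],[0,0,0],[0,0,0],[0,0,0],[0,0,0],[0,0,0],[0,0,0],[0,0,0],[0,0,0],[0,0,0]], claw=[1,1,1,1,0.3,0.3,0.3,0.3,0.3,0.3], newtons=30)

```text
time_s: 3.5
tcp_pos: [0.5246, 0.3586, 0.0097]
eef_rot: [-180.0, -0.0, -7.5]
contact_force: [-1.0, 0.2, 1.4]
gripper_width: 0.0397
gripper_force: 30.0
```

```bash
python3 -c "
from h import *
print(go([.5245,.358,.11,-7.5],[.577,-.122,.17,10.6]))"
```

```text
([0.2294, 0.9381, -0.12], [0.0, 0.0, -0.0503])
```

Emit:
jog_arm(travel=[[0,0,-0.05],[0,0,-0.15],[0,0.1,-0.24],[0.05,0.2,-0.24],[0.1,0.32,-0.24],[0.15,0.44,-0.24],[0.18,0.56,-0.24],[0.2,0.68,-0.24],[0.22,0.8,-0.24],[0.2295,0.938,-0.24]], dr=[[0,0,0],[0,0,0],[0,0,-0.01],[0,0,-0.02],[0,0,-0.03],[0,0,-0.04],[0,0,-0.05],[0,0,-0.0503],[0,0,-0.0503],[0,0,-0.0503]], claw=[0.3,0.3,0.3,0.3,0.3,0.3,0.3,0.3,0.3,0.3], newtons=40)

```text
time_s: 4.75
tcp_pos: [0.5769, -0.1159, 0.1287]
eef_rot: [-180.0, 0.1, 10.6]
contact_force: [1.3, -0.1, -3.9]
gripper_width: 0.0397
gripper_force: 40.0
```

Emit:
jog_arm(travel=[[0,0,0],[0,0,0],[0,0,0],[0,0,0],[0,0,0],[0,0,0],[0,0,0],[0,0,0],[0,0,0],[0,0,0]], dr=[[0,0,0],[0,0,0],[0,0,0],[0,0,0],[0,0,0],[0,0,0],[0,0,0],[0,0,0],[0,0,0],[0,0,0]], claw=[0.3,0.3,0.3,0.3,0.3,0.3,0.3,0.3,0.3,0.3])

```text
time_s: 6.0
tcp_pos: [0.5776, -0.114, 0.1296]
eef_rot: [180.0, -0.0, 10.6]
contact_force: [0.7, -0.2, -4.3]
gripper_width: 0.0395
gripper_force: 40.0
```

```bash
cat > d.py <<'E'
from h import *
s=r.get_state(); print({k:np.round(s[k],4) for k in("tcp_pos","eef_rot","contact_force","moment","gripper_width")})
t=s["tcp_pos"]; zp=t[2]-.005; out=[]
for n in ["top","scene"]:
    c=r.capture(n); P=cloud(c); u,v=proj(c,[t[0],t[1],zp]).round().astype(int)
    q=P[(np.abs(P[...,2]-zp)<.006)&(np.hypot(P[...,0]-t[0],P[...,1]-t[1])<.1)]
    print(n,len(q),"plate",cv2.minAreaRect((q[:,:2]*1e3).astype(np.float32)),np.median(q[:,2]),"pred px",u,v)
    a=c["pixels"][v-60:v+60,u-60:u+60]; out.append(cv2.resize(a,(399,399),interpolation=2)); print("crop0",u-60,v-60)
save("held",np.hstack(out))
E
python3 d.py
```

```text
{'tcp_pos': array([ 0.5776, -0.114 ,  0.1296]), 'eef_rot': array([ 1.799992e+02, -1.000000e-03,  1.062550e+01]), 'contact_force': array([ 0.6969, -0.2099, -4.2597]), 'moment': array([-0.0467, -0.0028, -0.049 ]), 'gripper_width': np.float64(0.0395)}
top 997 plate ((535.8419799804688, -120.88148498535156), (61.000999450683594, 109.70757293701172), 7.979872226715088) 0.12370118643471417 pred px 388 215
crop0 328 155
scene 881 plate ((584.3120727539062, -114.64192962646484), (130.4986572265625, 110.0826416015625), 10.81924057006836) 0.12361479373472095 pred px 290 278
crop0 230 218
```

View pics/held.png

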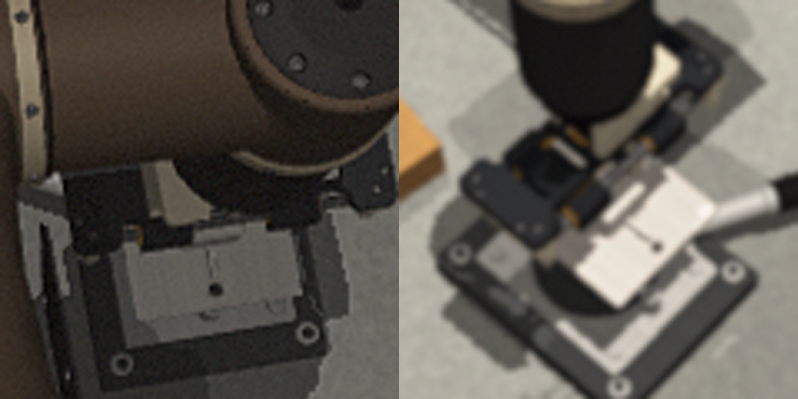

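The picture shows the cover held level over the block. The -x hole is at about (392.5,241.8) in the top image, and the +x hole is at about (307,292) in the scene image.

Run:
```python
from h import *
s=r.get_state(); t=np.array(s["tcp_pos"]); yaw=np.radians(s["eef_rot"][2]); ax=np.array([np.cos(yaw),np.sin(yaw)])
T=r.capture("top");S=r.capture("scene")
f=lambda x,o:(x+.5)/3.325-.5+o
z=t[2]-.006
h1=ray(T,f(215,328),f(289,155),z)[:2]; h2=ray(S,f(656-399,230),f(246,218),z)[:2]
print("hole1",h1,"hole2",h2,h2-h1,np.hypot(*(h2-h1)))
for n,c,h,sg in(("top",T,h1,-1),("scene",S,h2,1)):
    ctr=h-sg*.058*ax; d=ctr-t[:2]; print(n,"cover centre minus tcp along x,y:",d@ax,d@[-ax[1],ax[0]])
# same finder for pins, both cams
for n,c,(p1,p2) in(("top",T,((391.4,246.0),(382.3,195.8))),("scene",S,((259+13.3,263+15.8),(304.7,306.1)))):
    a=[ray(c,*p,.054)[:2] for p in (p1,p2)]; d=a[1]-a[0]
    print(n,"pins",a,np.hypot(*d),np.degrees(np.arctan2(d[1],d[0])),"mid",(a[0]+a[1])/2)
```

```text
hole1 [ 0.51992983 -0.12311547] hole2 [ 0.63317824 -0.10470593] [0.11324841 0.01840955] 0.11473497543623785
top cover centre minus tcp along x,y: -0.00042183979733335876 0.0016465213658478821
scene cover centre minus tcp along x,y: -0.0017207767956709617 -0.0011428754583406421
top pins [array([ 0.52008406, -0.13124058]), array([ 0.63515997, -0.11067067])] 0.11689990140293136 10.134626331626158 mid [ 0.57762202 -0.12095562]
scene pins [array([ 0.51933644, -0.13324187]), array([ 0.63313766, -0.11343217])] 0.11551252018745523 9.87469396046098 mid [ 0.57623705 -0.12333702]
```

Emit:
jog_arm(travel=[[-0.0029,0.0166,0.02],[-0.0029,0.0166,0.05],[-0.0029,0.0166,0.08],[-0.0029,0.0166,0.09],[-0.0029,0.0166,0.09],[-0.0029,0.0166,0.09],[-0.0029,0.0166,0.09],[-0.0029,0.0166,0.09],[-0.0029,0.0166,0.09],[-0.0029,0.0166,0.09]], dr=[[0,0,0.0014],[0,0,0.0014],[0,0,0.0014],[0,0,0.0014],[0,0,0.0014],[0,0,0.0014],[0,0,0.0014],[0,0,0.0014],[0,0,0.0014],[0,0,0.0014]], claw=[0.3,0.3,0.3,0.3,0.3,0.3,0.3,0.3,0.3,0.3])

```text
time_s: 7.45
tcp_pos: [0.5777, -0.1223, 0.0846]
eef_rot: [180.0, -0.0, 10.1]
contact_force: [0.4, -0.4, -4.2]
gripper_width: 0.0396
gripper_force: 40.0
```

Emit:
jog_arm(travel=[[0,0,0.003],[0,0,0.006],[0,0,0.009],[0,0,0.012],[0,0,0.014],[0,0,0.016],[0,0,0.018],[0,0,0.02],[0,0,0.02],[0,0,0.02]], dr=[[0,0,0],[0,0,0],[0,0,0],[0,0,0],[0,0,0],[0,0,0],[0,0,0],[0,0,0],[0,0,0],[0,0,0]], claw=[0.3,0.3,0.3,0.3,0.3,0.3,0.3,0.3,0.3,0.3])

```text
time_s: 8.7
tcp_pos: [0.5776, -0.1222, 0.0745]
eef_rot: [-180.0, 0.0, 10.1]
contact_force: [-1.0, 2.0, -5.1]
gripper_width: 0.0396
gripper_force: 40.0
```

Emit:
jog_arm(travel=[[0,0,0.001],[0,0,0.002],[0,0,0.003],[0,0,0.004],[0,0,0.006],[0,0,0.008],[0,0,0.01],[0,0,0.01],[0,0,0.01],[0,0,0.01]], dr=[[0,0,0],[0,0,0],[0,0,0],[0,0,0],[0,0,0],[0,0,0],[0,0,0],[0,0,0],[0,0,0],[0,0,0]], claw=[0.3,0.3,0.3,0.3,0.3,0.3,0.3,0.3,0.3,0.3])

```text
time_s: 9.95
tcp_pos: [0.5776, -0.122, 0.0694]
eef_rot: [-180.0, 0.0, 10.1]
contact_force: [-2.2, 5.7, -1.2]
gripper_width: 0.04
gripper_force: 40.0
```

Emit:
jog_arm(travel=[[-0.0004,-0.0008,0],[-0.0004,-0.0016,0],[-0.0004,-0.0016,0.001],[-0.0004,-0.0016,0.002],[-0.0004,-0.0016,0.003],[-0.0004,-0.0016,0.004],[-0.0004,-0.0016,0.005],[-0.0004,-0.0016,0.006],[-0.0004,-0.0016,0.007],[-0.0004,-0.0016,0.007]], dr=[[0,0,0],[0,0,0],[0,0,0],[0,0,0],[0,0,0],[0,0,0],[0,0,0],[0,0,0],[0,0,0],[0,0,0]], claw=[0.3,0.3,0.3,0.3,0.3,0.3,0.3,0.3,0.3,0.3])

```text
time_s: 11.2
tcp_pos: [0.5774, -0.1217, 0.066]
eef_rot: [180.0, 0.0, 10.1]
contact_force: [0.6, 0.1, -4.7]
gripper_width: 0.0392
gripper_force: 40.0
```

Free of side load now; on down until it seats.

Emit:
jog_arm(travel=[[0,0,0.001],[0,0,0.002],[0,0,0.003],[0,0,0.004],[0,0,0.005],[0,0,0.006],[0,0,0.006],[0,0,0.006],[0,0,0.006],[0,0,0.006]], dr=[[0,0,0],[0,0,0],[0,0,0],[0,0,0],[0,0,0],[0,0,0],[0,0,0],[0,0,0],[0,0,0],[0,0,0]], claw=[0.3,0.3,0.3,0.3,0.3,0.3,0.3,0.3,0.3,0.3])

```text
time_s: 12.45
tcp_pos: [0.5775, -0.1216, 0.0637]
eef_rot: [180.0, -0.0, 10.1]
contact_force: [-3.6, 0.5, 5.7]
gripper_width: 0.0396
gripper_force: 40.0
```

Seated: about 10 N upward at z 63.7 mm, as expected. Release and rise.

Emit:
jog_arm(travel=[[0,0,0],[0,0,0],[0,0,0],[0,0,0],[0,0,-0.02],[0,0,-0.06],[0,0,-0.12],[0,0,-0.16],[0,0,-0.16],[0,0,-0.16]], dr=[[0,0,0],[0,0,0],[0,0,0],[0,0,0],[0,0,0],[0,0,0],[0,0,0],[0,0,0],[0,0,0],[0,0,0]], claw=[0.6,0.8,0.8,0.8,0.8,0.8,0.8,0.8,0.8,0.8])

```text
time_s: 13.7
tcp_pos: [0.5771, -0.1215, 0.1429]
eef_rot: [-180.0, 0.0, 10.1]
contact_force: [1.0, 1.1, -0.8]
gripper_width: 0.0702
gripper_force: 0.0
```

```bash
cat > e.py <<'E'
from h import *
s=r.get_state(); t=s["tcp_pos"]; print(t,s["eef_rot"],s["contact_force"])
c=r.capture("scene"); P=cloud(c)
m=(np.hypot(P[...,0]-.577,P[...,1]+.1215)<.1)&(abs(P[...,2]-.059)<.01)&(P[...,1]<-.06)
q=P[m]; A=np.c_[q[:,:2]-[.577,-.1215],np.ones(len(q))]; k=np.linalg.lstsq(A,q[:,2],rcond=None)[0]
print("plate plane",len(q),k.round(4))
for n,cc in(("scene",c),("top",r.capture("top"))):
    Q=cloud(cc); m=(np.hypot(Q[...,0]-.64,Q[...,1]-.077)<.062)&(Q[...,2]>.03)&(Q[...,2]<.07)&(cc["pixels"].max(-1)<70)
    q=Q[m]; b=cv2.minAreaRect((q[:,:2]*1e3).astype(np.float32)); print(n,"grip",b,q[:,:2].mean(0))
save("set",cv2.resize(c["pixels"][200:360,190:410],None,fx=3,fy=3,interpolation=2))
E
python3 e.py
```

```text
[ 0.57705513 -0.1215499   0.14286646] [-1.79985020e+02  1.15835661e-02  1.01161130e+01] [ 0.95164662  1.1193888  -0.823933  ]
plate plane 1313 [ 0.0037 -0.0016  0.0577]
scene grip ((639.582763671875, 72.2494888305664), (110.00299835205078, 27.952165603637695), 72.83744049072266) [0.64231887 0.07017878]
top grip ((0.0, 0.0), (0.0, 0.0), 0.0) [nan nan]e.py:9: RuntimeWarning: Mean of empty slice.
  q=Q[m]; b=cv2.minAreaRect((q[:,:2]*1e3).astype(np.float32)); print(n,"grip",b,q[:,:2].mean(0))
  ret = um.true_divide(
```

View pics/set.png

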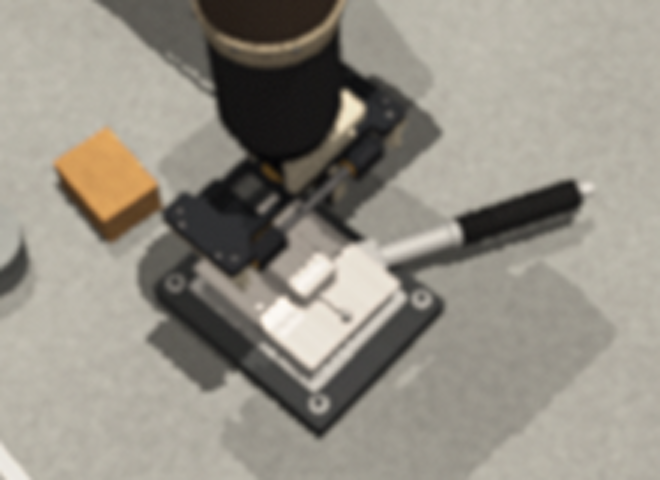

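The cover is flush: the plate plane is level, a pin shows in its hole, and the box is centred on the seat. Next is the lever grip.

```bash
python3 -c "
from h import *
print(go([.5771,-.1215,.1433,10.1],[.6392,.0766,.12,-107.5]))"
```

```text
([0.1918, -0.3683, 0.0466], [0.0, -0.0, 0.3267])
```

Emit:
jog_arm(travel=[[0.0192,-0.0368,0],[0.0384,-0.0737,0],[0.0575,-0.1105,0],[0.0767,-0.1473,0],[0.0959,-0.1842,0],[0.1151,-0.221,0],[0.1343,-0.2578,0],[0.153,-0.295,0],[0.1726,-0.3315,0.02],[0.1918,-0.3683,0.0466]], dr=[[0,0,0.029],[0,0,0.058],[0,0,0.087],[0,0,0.116],[0,0,0.145],[0,0,0.174],[0,0,0.203],[0,0,0.232],[0,0,0.261],[0,0,0.29]], claw=[0.8,0.8,0.8,0.8,0.8,0.8,0.8,0.8,0.8,0.8])

```text
time_s: 15.05
tcp_pos: [0.6394, 0.0771, 0.1188]
eef_rot: [180.0, -0.0, -94.6]
contact_force: [0.1, -0.4, -0.4]
gripper_width: 0.0704
gripper_force: 0.0
```

Emit:
jog_arm(travel=[[0,0,0],[0,0,0],[0,0,0],[0,0,0],[0,0,0],[0,0,0],[0,0,0],[0,0,0],[0,0,0],[0,0,0]], dr=[[0,0,0.0367],[0,0,0.0367],[0,0,0.0367],[0,0,0.0367],[0,0,0.0367],[0,0,0.0367],[0,0,0.0367],[0,0,0.0367],[0,0,0.0367],[0,0,0.0367]], claw=[0.8,0.8,0.8,0.8,0.8,0.8,0.8,0.8,0.8,0.8])

```text
time_s: 16.3
tcp_pos: [0.6395, 0.0765, 0.1198]
eef_rot: [-180.0, -0.0, -107.5]
contact_force: [0.1, 0.2, -0.2]
gripper_width: 0.0704
gripper_force: 0.0
```

Emit:
jog_arm(travel=[[0,0,0.08],[0,0,0.14],[0,0,0.18],[0,0,0.196],[0,0,0.196],[0,0,0.196],[0,0,0.196],[0,0,0.196],[0,0,0.196],[0,0,0.196]], dr=[[0,0,0],[0,0,0],[0,0,0],[0,0,0],[0,0,0],[0,0,0],[0,0,0],[0,0,0],[0,0,0],[0,0,0]], claw=[0.8,0.8,0.8,0.8,0.8,0.1,0.1,0.1,0.1,0.1], newtons=30)

```text
time_s: 17.55
tcp_pos: [0.6394, 0.0766, 0.0219]
eef_rot: [-180.0, 0.0, -107.5]
contact_force: [-1.6, -0.1, 1.0]
gripper_width: 0.0273
gripper_force: 30.0
```

```bash
cat > arc.py <<'E'
from h import *
import sys
s=r.get_state(); p=np.array(s["tcp_pos"]); yaw=s["eef_rot"][2]; c=np.array([.5767,-.1218])
v=p[:2]-c; th=np.degrees(np.arctan2(v[1],v[0])); rad=np.hypot(*v); ax=np.radians(10.1)
x=v@[np.cos(ax),np.sin(ax)]; print("pos",p.round(4),"yaw",yaw,"radius",rad,"angle",th,"from stop",th-10.1-61,"x",x.round(4),"F",s["contact_force"].round(2),"Ftan",s["contact_force"][:2]@np.array([-v[1],v[0]])/rad, "w",s["gripper_width"],s["gripper_force"])
D=float(sys.argv[1])
T=[];Q=[]
for k in range(1,11):
    a=min(1,k/8)*D
    q=c+rad*np.array([np.cos(np.radians(th+a)),np.sin(np.radians(th+a))])
    t,d=go([*p,yaw],[*q,p[2],yaw+a]); T.append(np.round(t,4).tolist());Q.append(np.round(d,4).tolist())
print(T);print(Q)
E
python3 arc.py 7.6
```

```text
pos [0.6394 0.0766 0.0219] yaw -107.48704762283343 radius 0.20806507186509618 angle 72.45556661072813 from stop 1.3555666107281255 x 0.0965 F [-1.57 -0.07  0.97] Ftan 1.4738086431007114 w 0.02727394011362593 30.009229481220245
[[0.0001, 0.0069, 0.0], [0.0002, 0.0138, 0.0], [0.0005, 0.0207, 0.0], [0.0009, 0.0276, 0.0], [0.0014, 0.0345, 0.0], [0.002, 0.0413, 0.0], [0.0028, 0.0482, 0.0], [0.0036, 0.055, 0.0], [0.0036, 0.055, 0.0], [0.0036, 0.055, 0.0]]
[[0.0, 0.0, -0.0026], [0.0, 0.0, -0.0053], [0.0, 0.0, -0.0079], [0.0, 0.0, -0.0106], [0.0, 0.0, -0.0132], [-0.0, 0.0, -0.0158], [0.0, 0.0, -0.0185], [0.0, 0.0, -0.0211], [0.0, 0.0, -0.0211], [0.0, 0.0, -0.0211]]
```

Emit:
jog_arm(travel=[[0.0001,0.0069,0],[0.0002,0.0138,0],[0.0005,0.0207,0],[0.0009,0.0276,0],[0.0014,0.0345,0],[0.002,0.0413,0],[0.0028,0.0482,0],[0.0036,0.055,0],[0.0036,0.055,0],[0.0036,0.055,0]], dr=[[0,0,-0.0026],[0,0,-0.0053],[0,0,-0.0079],[0,0,-0.0106],[0,0,-0.0132],[0,0,-0.0158],[0,0,-0.0185],[0,0,-0.0211],[0,0,-0.0211],[0,0,-0.0211]], claw=[0.1,0.1,0.1,0.1,0.1,0.1,0.1,0.1,0.1,0.1])

```text
time_s: 18.8
tcp_pos: [0.613, 0.0831, 0.0219]
eef_rot: [-180.0, 0.0, -99.9]
contact_force: [1.6, -0.9, 1.0]
gripper_width: 0.0272
gripper_force: 30.0
```

```bash
python3 arc.py 3.75
```

```text
pos [0.613  0.0831 0.0219] yaw -99.89597530100363 radius 0.20812454617095716 angle 79.95075273001194 from stop 8.850752730011948 x 0.0717 F [ 1.56 -0.87  0.97] Ftan -1.6829583585556198 w 0.02724245739804188 30.01203954219818
[[0.0, 0.0034, 0.0], [0.0, 0.0068, 0.0], [0.0001, 0.0102, 0.0], [0.0002, 0.0136, 0.0], [0.0003, 0.017, 0.0], [0.0004, 0.0204, 0.0], [0.0006, 0.0238, 0.0], [0.0008, 0.0272, 0.0], [0.0008, 0.0272, 0.0], [0.0008, 0.0272, 0.0]]
[[-0.0, 0.0, -0.0013], [0.0, 0.0, -0.0026], [0.0, 0.0, -0.0039], [0.0, 0.0, -0.0052], [-0.0, 0.0, -0.0065], [-0.0, 0.0, -0.0078], [0.0, 0.0, -0.0091], [0.0, 0.0, -0.0104], [0.0, 0.0, -0.0104], [0.0, 0.0, -0.0104]]
```

Emit:
jog_arm(travel=[[0,0.0034,0],[0,0.0068,0],[0.0001,0.0102,0],[0.0002,0.0136,0],[0.0002,0.0136,0],[0.0002,0.0136,0],[0.0002,0.0136,0],[0.0002,0.0136,0],[0.0002,0.0136,0],[0.0002,0.0136,0]], dr=[[0,0,-0.0013],[0,0,-0.0026],[0,0,-0.0039],[0,0,-0.0052],[0,0,-0.0052],[0,0,-0.0052],[0,0,-0.0052],[0,0,-0.0052],[0,0,-0.0052],[0,0,-0.0052]], claw=[0.1,0.1,0.1,0.1,0.1,0.1,0.1,0.1,0.1,0.1])

```text
time_s: 20.05
tcp_pos: [0.6066, 0.0842, 0.0219]
eef_rot: [-179.9, 0.0, -98.0]
contact_force: [4.7, -1.5, -0.7]
gripper_width: 0.0272
gripper_force: 30.0
```

Emit:
jog_arm(travel=[[0,0.0034,0],[0,0.0068,0],[0.0001,0.0102,0],[0.0002,0.0136,0],[0.0002,0.0136,0],[0.0002,0.0136,0],[0.0002,0.0136,0],[0.0002,0.0136,0],[0.0002,0.0136,0],[0.0002,0.0136,0]], dr=[[0,0,-0.0013],[0,0,-0.0026],[0,0,-0.0039],[0,0,-0.0052],[0,0,-0.0052],[0,0,-0.0052],[0,0,-0.0052],[0,0,-0.0052],[0,0,-0.0052],[0,0,-0.0052]], claw=[0.1,0.1,0.1,0.1,0.1,0.1,0.1,0.1,0.1,0.1])

```text
time_s: 21.3
tcp_pos: [0.5983, 0.0852, 0.0218]
eef_rot: [179.9, -0.0, -96.1]
contact_force: [-3.2, 1.8, 6.2]
gripper_width: 0.0274
gripper_force: 30.0
```

```bash
python3 arc.py 3.75|head -1
```

```text
pos [0.5983 0.0852 0.0218] yaw -96.13423502925788 radius 0.20808408388125568 angle 84.04810295421969 from stop 12.948102954219692 x 0.0575 F [-3.19  1.82  6.21] Ftan 3.3625534074432357 w 0.027446125398531567 30.00446319580078
```

Click 1 felt: the push dropped from +4.7 N to -3.2 N at about 12.9°. Continuing in half-tooth steps.

Emit:
jog_arm(travel=[[0,0.0034,0],[0,0.0068,0],[0.0001,0.0102,0],[0.0002,0.0136,0],[0.0003,0.017,0],[0.0004,0.0204,0],[0.0006,0.0238,0],[0.0008,0.0272,0],[0.0008,0.0272,0],[0.0008,0.0272,0]], dr=[[0,0,-0.0013],[0,0,-0.0026],[0,0,-0.0039],[0,0,-0.0052],[0,0,-0.0065],[0,0,-0.0078],[0,0,-0.0091],[0,0,-0.0104],[0,0,-0.0104],[0,0,-0.0104]], claw=[0.1,0.1,0.1,0.1,0.1,0.1,0.1,0.1,0.1,0.1])

```text
time_s: 22.55
tcp_pos: [0.586, 0.0862, 0.0218]
eef_rot: [-180.0, 0.0, -92.4]
contact_force: [2.9, 1.3, 2.1]
gripper_width: 0.0269
gripper_force: 30.0
```

Emit:
jog_arm(travel=[[0,0.0034,0],[0,0.0068,0],[0.0001,0.0102,0],[0.0002,0.0136,0],[0.0003,0.017,0],[0.0004,0.0204,0],[0.0006,0.0238,0],[0.0008,0.0272,0],[0.0008,0.0272,0],[0.0008,0.0272,0]], dr=[[0,0,-0.0013],[0,0,-0.0026],[0,0,-0.0039],[0,0,-0.0052],[0,0,-0.0065],[0,0,-0.0078],[0,0,-0.0091],[0,0,-0.0104],[0,0,-0.0104],[0,0,-0.0104]], claw=[0.1,0.1,0.1,0.1,0.1,0.1,0.1,0.1,0.1,0.1])

```text
time_s: 23.8
tcp_pos: [0.5709, 0.0863, 0.0218]
eef_rot: [179.9, -0.0, -88.6]
contact_force: [-2.1, 3.1, 5.6]
gripper_width: 0.0271
gripper_force: 30.0
```

```bash
python3 arc.py 3.75|head -1
```

```text
pos [0.5709 0.0863 0.0218] yaw -88.63398592678645 radius 0.2081312859706416 angle 91.59199070550525 from stop 20.49199070550526 x 0.0308 F [-2.07  3.1   5.64] Ftan 1.9791376009726362 w 0.027090511662064796 30.00870555639267
```

Click 2 at about 20.5°. On to the third.

Emit:
jog_arm(travel=[[0,0.0034,0],[0,0.0068,0],[0.0001,0.0102,0],[0.0002,0.0136,0],[0.0003,0.017,0],[0.0004,0.0204,0],[0.0006,0.0238,0],[0.0008,0.0272,0],[0.0008,0.0272,0],[0.0008,0.0272,0]], dr=[[0,0,-0.0013],[0,0,-0.0026],[0,0,-0.0039],[0,0,-0.0052],[0,0,-0.0065],[0,0,-0.0078],[0,0,-0.0091],[0,0,-0.0104],[0,0,-0.0104],[0,0,-0.0104]], claw=[0.1,0.1,0.1,0.1,0.1,0.1,0.1,0.1,0.1,0.1])

```text
time_s: 25.05
tcp_pos: [0.5588, 0.0856, 0.0218]
eef_rot: [-180.0, 0.0, -84.9]
contact_force: [3.3, 1.8, 2.9]
gripper_width: 0.027
gripper_force: 30.0
```

Emit:
jog_arm(travel=[[0,0.0034,0],[0,0.0068,0],[0.0001,0.0102,0],[0.0002,0.0136,0],[0.0003,0.017,0],[0.0004,0.0204,0],[0.0006,0.0238,0],[0.0008,0.0272,0],[0.0008,0.0272,0],[0.0008,0.0272,0]], dr=[[0,0,-0.0013],[0,0,-0.0026],[0,0,-0.0039],[0,0,-0.0052],[0,0,-0.0065],[0,0,-0.0078],[0,0,-0.0091],[0,0,-0.0104],[0,0,-0.0104],[0,0,-0.0104]], claw=[0.1,0.1,0.1,0.1,0.1,0.1,0.1,0.1,0.1,0.1])

```text
time_s: 26.3
tcp_pos: [0.5438, 0.0838, 0.0218]
eef_rot: [179.9, -0.0, -81.1]
contact_force: [-1.4, 3.0, 7.4]
gripper_width: 0.0275
gripper_force: 30.0
```

```bash
python3 arc.py 3.75|head -1
```

```text
pos [0.5438 0.0838 0.0218] yaw -81.14110287389516 radius 0.20818758614140762 angle 99.09989468214125 from stop 27.99989468214126 x 0.0036 F [-1.45  2.96  7.39] Ftan 0.9608931520459327 w 0.027525999451927533 30.010230839252472
```

Click 3 at about 28°. On to the fourth.

Emit:
jog_arm(travel=[[0,0.0034,0],[0,0.0068,0],[0.0001,0.0102,0],[0.0002,0.0136,0],[0.0003,0.017,0],[0.0004,0.0204,0],[0.0006,0.0238,0],[0.0008,0.0272,0],[0.0008,0.0272,0],[0.0008,0.0272,0]], dr=[[0,0,-0.0013],[0,0,-0.0026],[0,0,-0.0039],[0,0,-0.0052],[0,0,-0.0065],[0,0,-0.0078],[0,0,-0.0091],[0,0,-0.0104],[0,0,-0.0104],[0,0,-0.0104]], claw=[0.1,0.1,0.1,0.1,0.1,0.1,0.1,0.1,0.1,0.1])

```text
time_s: 27.55
tcp_pos: [0.5317, 0.0815, 0.0218]
eef_rot: [-180.0, 0.0, -77.4]
contact_force: [2.7, 2.6, 3.1]
gripper_width: 0.0278
gripper_force: 30.0
```

Emit:
jog_arm(travel=[[0,0.0034,0],[0,0.0068,0],[0.0001,0.0102,0],[0.0002,0.0136,0],[0.0003,0.017,0],[0.0004,0.0204,0],[0.0006,0.0238,0],[0.0008,0.0272,0],[0.0008,0.0272,0],[0.0008,0.0272,0]], dr=[[0,0,-0.0013],[0,0,-0.0026],[0,0,-0.0039],[0,0,-0.0052],[0,0,-0.0065],[0,0,-0.0078],[0,0,-0.0091],[0,0,-0.0104],[0,0,-0.0104],[0,0,-0.0104]], claw=[0.1,0.1,0.1,0.1,0.1,0.1,0.1,0.1,0.1,0.1])

```text
time_s: 28.8
tcp_pos: [0.5171, 0.0777, 0.0217]
eef_rot: [179.9, -0.0, -73.7]
contact_force: [-2.2, 3.2, 8.3]
gripper_width: 0.027
gripper_force: 30.0
```

```bash
python3 arc.py 3.75|head -1
```

```text
pos [0.5171 0.0777 0.0217] yaw -73.65724741779411 radius 0.20820457137017354 angle 106.644096105217 from stop 35.54409610521701 x -0.0237 F [-2.18  3.19  8.33] Ftan 1.172158486522362 w 0.026950644852945255 30.017189383506775
```

Click 4 at about 35.5°. The fifth, in smaller steps.

Emit:
jog_arm(travel=[[0,0.0034,0],[0,0.0068,0],[0.0001,0.0102,0],[0.0002,0.0136,0],[0.0003,0.017,0],[0.0004,0.0204,0],[0.0006,0.0238,0],[0.0008,0.0272,0],[0.0008,0.0272,0],[0.0008,0.0272,0]], dr=[[0,0,-0.0013],[0,0,-0.0026],[0,0,-0.0039],[0,0,-0.0052],[0,0,-0.0065],[0,0,-0.0078],[0,0,-0.0091],[0,0,-0.0104],[0,0,-0.0104],[0,0,-0.0104]], claw=[0.1,0.1,0.1,0.1,0.1,0.1,0.1,0.1,0.1,0.1])

```text
time_s: 30.05
tcp_pos: [0.5055, 0.0739, 0.0218]
eef_rot: [-180.0, 0.0, -69.9]
contact_force: [3.3, 1.9, 3.5]
gripper_width: 0.0273
gripper_force: 30.0
```

Emit:
jog_arm(travel=[[0,0.0034,0],[0,0.0068,0],[0.0001,0.0102,0],[0.0002,0.0136,0],[0.0003,0.017,0],[0.0004,0.0204,0],[0.0006,0.0238,0],[0.0008,0.0272,0],[0.0008,0.0272,0],[0.0008,0.0272,0]], dr=[[0,0,-0.0013],[0,0,-0.0026],[0,0,-0.0039],[0,0,-0.0052],[0,0,-0.0065],[0,0,-0.0078],[0,0,-0.0091],[0,0,-0.0104],[0,0,-0.0104],[0,0,-0.0104]], claw=[0.1,0.1,0.1,0.1,0.1,0.1,0.1,0.1,0.1,0.1])

```text
time_s: 31.3
tcp_pos: [0.4916, 0.0682, 0.0218]
eef_rot: [179.9, -0.0, -66.2]
contact_force: [-2.3, 2.7, 9.4]
gripper_width: 0.0269
gripper_force: 30.0
```

```bash
python3 arc.py 1.5
```

```text
pos [0.4916 0.0682 0.0218] yaw -66.17208323291185 radius 0.2082505266679225 angle 114.13454217205593 from stop 43.034542172055936 x -0.0505 F [-2.33  2.74  9.39] Ftan 1.00078615950101 w 0.026912136397303013 30.01860022544861
[[0.0, 0.0014, 0.0], [0.0, 0.0027, 0.0], [0.0, 0.0041, 0.0], [0.0001, 0.0055, 0.0], [0.0001, 0.0068, 0.0], [0.0001, 0.0082, 0.0], [0.0002, 0.0095, 0.0], [0.0002, 0.0109, 0.0], [0.0002, 0.0109, 0.0], [0.0002, 0.0109, 0.0]]
[[-0.0, 0.0, -0.0005], [-0.0, 0.0, -0.001], [-0.0, 0.0, -0.0016], [0.0, 0.0, -0.0021], [0.0, 0.0, -0.0026], [0.0, 0.0, -0.0031], [-0.0, 0.0, -0.0036], [-0.0, 0.0, -0.0042], [-0.0, 0.0, -0.0042], [-0.0, 0.0, -0.0042]]
```

Click 5 felt. I'll move 2° further in, to mid-notch and well short of the sixth.

Emit:
jog_arm(travel=[[0,0.0027,0],[0,0.0055,0],[0.0001,0.0082,0],[0.0002,0.0109,0],[0.0003,0.0145,0],[0.0003,0.0145,0],[0.0003,0.0145,0],[0.0003,0.0145,0],[0.0003,0.0145,0],[0.0003,0.0145,0]], dr=[[0,0,-0.001],[0,0,-0.0021],[0,0,-0.0031],[0,0,-0.0042],[0,0,-0.0056],[0,0,-0.0056],[0,0,-0.0056],[0,0,-0.0056],[0,0,-0.0056],[0,0,-0.0056]], claw=[0.1,0.1,0.1,0.1,0.1,0.1,0.1,0.1,0.1,0.1])

```text
time_s: 32.55
tcp_pos: [0.4852, 0.0653, 0.0217]
eef_rot: [179.9, -0.0, -64.2]
contact_force: [-0.9, 1.5, 7.1]
gripper_width: 0.0267
gripper_force: 30.0
```

```bash
python3 arc.py 1|head -1
python3 - <<'E'
from h import *
c=r.capture("scene"); P=cloud(c)
m=(np.hypot(P[...,0]-.577,P[...,1]+.1215)<.1)&(abs(P[...,2]-.059)<.01)&(P[...,1]<-.06)
q=P[m]; A=np.c_[q[:,:2]-[.577,-.1215],np.ones(len(q))]; print("plate plane",len(q),np.linalg.lstsq(A,q[:,2],rcond=None)[0].round(4))
print(cv2.minAreaRect((q[:,:2]*1e3).astype(np.float32)))
save("end",c["pixels"])
E
```

```text
pos [0.4852 0.0653 0.0217] yaw -64.16111729787312 radius 0.20826976382883886 angle 116.0496411010856 from stop 44.949641101085604 x -0.0572 F [-0.94  1.46  7.12] Ftan 0.20313396135717735 w 0.026731124747115337 30.008159279823303
plate plane 1722 [ 0.0021 -0.0072  0.0576]
((576.15283203125, -116.92855072021484), (144.73365783691406, 122.30814361572266), 9.568724632263184)
```

View pics/end.png

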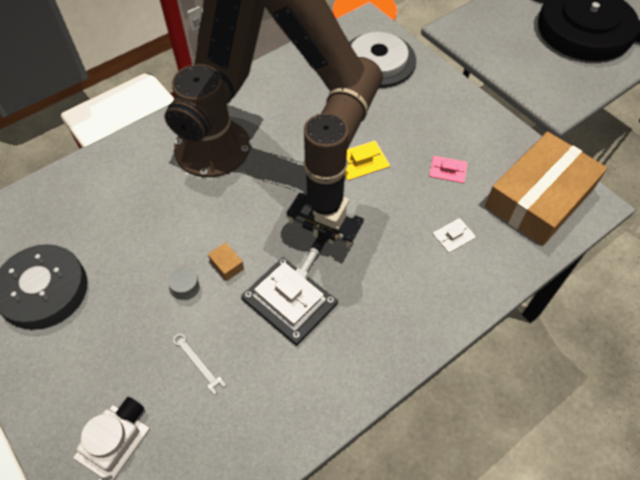

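The cover is flush on the block at (290,292). The lever is held in the fifth notch at (320,240), and the tin, spanner and carton are where they were. Handing in.

```bash
python3 -c "
from plant import r
print(r.close_job())"
```

```text
the job is handed in; nothing more can be done
None
```

The job is handed in: the cover is flush on both pins and released, and the lever is held firmly in the fifth notch (about 45° from its stop, five clicks felt), with the tin, spanner and carton left alone; no verdict came back.

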